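# Clear the tin off the touch-latch tea caddy and pop its lid

### The arm

A 7-joint arm with a two-finger parallel gripper is mounted at the origin on the work surface. World frame = base frame: x ahead of the robot, y to its left, z up, the work surface at z = 0. Lengths are in m, angles in rad, forces in N, time in s.
With the tool pointing down it reaches from about 0.35 to 0.9 m from the base axis. Payload 7.2 kg.
Tool frame: the origin (TCP) lies at the very end of the fingers, on their centre line; the grasp point (between the pads) lies 19 mm behind it; x points along the fingers, y is the direction in which the jaws open and shut, and the axes are right-handed (so a half turn about x gives the same grasp; the last joint's range is limited). The gripper opens to 85 mm and grips with 20 to 120 N. Pads are 22 mm wide; open, the fingers measure 114 mm over their backs; the gripper's body (76 mm by 85 mm) begins 54 mm behind the grasp point. The pads swing forward as they close: fully open they stand 13 mm farther back than shut.
Start: joints at [1.102, 0.411, -0.013, 1.596, 0.006, 1.134, -0.082], TCP at [0.244, -0.575, 0.231] pointing down, gripper open.
Joint ranges: [-2.95, 2.95], [-0.29, 1.99], [-1.47, 1.44], [0.14, 2.54], [-1.03, 4.17], [0.13, 1.85], [-2.86, 2.86]. Speed limits (rad/s): [2.39, 2.39, 3.01, 3.01, 3.14, 3.14, 3.14].

### API

Orientations are given as [roll, pitch, yaw] about the fixed x, y, z axes, in that order (R = Rz(yaw) Ry(pitch) Rx(roll)).
In Python, from plant import arm gives the robot as it stands. The module is installed in compiled form; this text tells all that it offers.
- The arm moves only by the tool step_arm, never from a script. Its argument "plan" is a list of rows, each a list of 5 numbers: the opening, from 0 (shut) to 1 (fully open), then the shift along the tool's x, y, z in mm, then the turn about the tool's x in degrees. A call has 1 to 12 rows; each row shifts and turns the pose as measured when the row begins, along the tool's axes as they then stand; what a row does not reach is not made up. A row lasts 1/10 s, in which the tool goes at most 50 mm and 8.59 degrees, less where a joint would pass 70% of its speed; a pose out of reach is approached as far as the arm can. A call with a gripper value outside its range is refused whole. The fingers move at their own pace and stop on an object; "force" is the grip in N (left out, the last holds). Time passes only in rows, so rows that do not move let the fingers close. It gives the time, the measured TCP pose, the force and the opening at its end, in the units of the state.
- arm.get_state(): the state, without advancing time (a new reading comes with each control period).
- arm.read_camera(name): name is "scene" or "side" or "wrist"; returns a dict with "image" (420x560x3 uint8, red, green, blue), "mtx" (3x3 intrinsics, pixels), "origin" and "rotation" of the camera in the world. Camera axes: x right, y down, z forward; pixel columns grow to the right and rows downward; lengths in m; the calibration is good to about 2 mm. The wrist camera is an equidistant fisheye: a pixel r from the principal point sees the ray r / f radians off the axis. A picture is of the moment at which its call begins. There is no depth.
- arm.finish_job(): hands the job in, once; it reports no verdict.
Trained networks look in a picture, given as the dict that the camera call returned (one of the last four; its "shot" number tells which), for a name from the list of things; names that differ only in an ending like _2 or _b are one class to them, and where a whole thing is asked for, a point or a joint stands for the part that bears it (a point fixed in the world has none). Each returns a list of dicts, best first, with "confidence" (0 to 1); they miss things now and then, are a little off and sometimes report something else, mostly with a low value. They report only what shows in the picture. A call takes as long as a camera call. They do not tell look-alikes from the thing itself.
- arm.recognise(picture, label): "box" ([left, top, right, bottom] in pixels, round what is visible of it).
- arm.spot_point(picture, label): "point" ([column, row] in pixels: a listed point, or the origin of a listed thing).
The state is a dict: "t": time; "joint_positions": joint angles; "qd": joint speeds; "effort": joint torques, N m; "position": TCP position; "tool_rot": TCP orientation; "wrist_force": force on the tool from outside, world axes, zero at the start; "wrist_torque": the same for the moment, N m; "grip_width": opening from 0.0 (shut) to 1.0 (fully open).
Only numpy, scipy, OpenCV 4.12 (cv2) and the standard library are available. Lean on these libraries where they do the work, as an engineer would, in place of code of your own. Each camera call takes 0.05 s, during which the arm holds its last target.

### The job

Open the green-lidded tea caddy: first push the steel tin off its green lid, sliding it along the flush top until it stands wholly on the caddy's bare wooden deck, then press the front edge of the green lid at the brass dot and let go, so that the spring pops the lid ajar. Use the fingertips only and never lift or tip the tin; leave the yellow lid shut and everything else where it is.

Things in the scene. Friction and masses are not known exactly. Their poses are not given: they have to be found in the camera images.
- caddy_green: green-lidded tea caddy: low pale-wood box fixed to the counter, 160 (its x) by 260 (its y) by 90 mm high, top flush. Origin: centre of underside; x to its back, y along its length, z up. The green spring lid fills the top from y -121 to +1, x -71 to +69 mm; the rest, y +6 to +130, x -80 to +80 mm, is a plain fixed wooden deck.
- green_lid (a joint): green lid's hinge angle (rad): 0 shut, flush; grows as it opens up about its back (+x) edge at x +70 mm; stop at -0.042. A touch catch holds it: pressed down about 3 mm at the brass dot (-0.022 rad, 4 to 5 N) it trips; let go, a spring lifts the lid to about 0.5 rad, front edge 70 mm up, in about 1 s. Once tripped it does not latch again. Shut, it bears a tin's weight.
- green_lid_press (a point): brass dot, 22 mm across, on the top face of the green lid where it is to be pressed: 17 mm in from the lid's front edge, midway along it, 123 mm from the hinge. In the caddy's frame at x -53, y -60, z 90 mm when shut; moves with the lid
- green_deck (a point): centre of the top face of the green caddy's bare wooden deck: x 0, y +68, z 90 mm in the caddy's frame
- tin: round steel tin with a closed lid, 64 mm across (65.6 at its lid) and 60 mm high, about 0.16 kg, standing on the green lid at the start. Origin: centre of its underside, z up
- caddy_yellow: yellow-lidded tea caddy: low pale-wood box fixed to the counter, 160 (its x) by 260 (its y) by 90 mm high, top flush. Origin: centre of underside; x to its back, y along its length, z up. The yellow spring lid fills the top from y -121 to +1, x -71 to +69 mm; the rest, y +6 to +130, x -80 to +80 mm, is a plain fixed wooden deck.
- yellow_lid (a joint): hinge angle of the yellow lid (rad), same build and catch as the green one: 0 shut and flush, negative pressed in, positive open. To be left shut
- low_tin: low round steel tin, 56 mm across and 40 mm high, standing on the deck of the yellow caddy; to be left alone. Origin: centre of its underside
- mug: blue enamel mug, 76 mm across, 75 mm high, on the lowest step (50 mm up) of the clear acrylic riser at the left; to be left alone. Origin: centre of its underside
- scoop: olive-wood scoop, about 150 mm long, 30 mm high, on the lowest riser step; to be left alone. Origin: on its underside, near its middle
- jar: clamp-lid glass jar, 74 mm across, 95 mm high, on the lowest riser step; to be left alone. Origin: centre of its underside
Things that resemble listed ones, but are neither listed nor needed, are in the scene too. Leave any blue, purple or red look-alike of the tin alone.

How it is judged:
By the outcome, as a careful person would: the job done as asked, in the order asked, and still so for the second after the job is handed in, with the robot touching nothing.
It also fails if it takes over 45 s, if anything falls off the work surface, if the arm or the gripper's body presses on something with over 40 N, if the wrist force passes 120 N, or if a joint passes its speed limit or range.

## Working session

There is one attempt and no reset: what is moved stays moved. The work goes in short steps, Python scripts to look and compute and a tool call to move; the robot and the scene stay as the last step left them, time stands still between calls to the robot, and variables do not carry over. Pictures are saved under pics/ and viewed, and the job is handed in when it is done.

Besides the shell and the picture viewer there is one more tool, called after "Emit:" in YAML: its name, and indented under it one key for each argument. step_arm: Moves the arm, as the interface text tells. Its arguments: {"type":"object","properties":{"plan":{"type":"array"},"force":{"type":"number"}},"required":["plan"]}

```bash
mkdir -p pics; cat > h.py <<'E'
import numpy as np, cv2
from plant import arm
def ray(p,uv):
    K=np.array(p["mtx"]);R=np.array(p["rotation"]);o=np.array(p["origin"])
    d=np.linalg.inv(K)@np.array([uv[0],uv[1],1.]);return o,R@d
def onz(p,uv,z):
    o,d=ray(p,uv);return o+d*(z-o[2])/d[2]
def proj(p,X):
    K=np.array(p["mtx"]);R=np.array(p["rotation"]);o=np.array(p["origin"])
    c=R.T@(np.array(X)-o);q=K@c;return q[:2]/q[2]
def save(p,n,im=None):
    cv2.imwrite("pics/"+n,cv2.cvtColor(np.array(p["image"] if im is None else im),cv2.COLOR_RGB2BGR))
E
python3 - <<'E'
from h import *
for n in ["scene","side"]:
    p=arm.read_camera(n);save(p,n+"0.png")
    print(n,np.round(p["origin"],3).tolist(),np.round(p["rotation"],3).tolist())
    for l in ["caddy_green","tin","caddy_yellow","low_tin"]:
        print(l,[(np.round(b["box"]).tolist(),round(b["confidence"],2)) for b in arm.recognise(p,l)][:4])
    for l in ["caddy_green","green_lid_press","green_deck","tin","caddy_yellow","low_tin"]:
        z=.09 if l not in("caddy_green","caddy_yellow") else 0
        print(l,[(np.round(b["point"]).tolist(),round(b["confidence"],2),np.round(onz(p,b["point"],z),3).tolist()) for b in arm.spot_point(p,l)][:4])
print(arm.get_state())
E
```

```text
scene [1.23, -0.006, 0.902] [-2.417, 0.009, 1.433]
caddy_green [([254.0, 194.0, 357.0, 265.0], 0.55)]
tin [([275.0, 201.0, 302.0, 238.0], 0.98), ([295.0, 176.0, 314.0, 194.0], 0.76), ([310.0, 261.0, 335.0, 292.0], 0.64), ([264.0, 177.0, 287.0, 198.0], 0.61)]
caddy_yellow [([129.0, 187.0, 228.0, 260.0], 0.87)]
low_tin [([192.0, 197.0, 211.0, 224.0], 0.9)]
caddy_green []Traceback (most recent call last):
  File "<stdin>", line 9, in <module>
  File "h.py", line 7, in onz
    o,d=ray(p,uv);return o+d*(z-o[2])/d[2]
                                      ~^^^
IndexError: invalid index to scalar variable.
```

```bash
sed -i 's/R=np.array(p\["rotation"\])/R=rot(p["rotation"])/' h.py; cat >> h.py <<'E'
from scipy.spatial.transform import Rotation as Ro
def rot(r): return Ro.from_euler("xyz",r).as_matrix()
E
python3 - <<'E'
from h import *
for n in ["scene","side"]:
    p=arm.read_camera(n);save(p,n+"1.png")
    print(n,np.round(p["origin"],3).tolist(),np.round(p["rotation"],3).tolist())
    for l in ["caddy_green","tin","caddy_yellow","low_tin"]:
        print(l,[(np.round(b["box"]).tolist(),round(b["confidence"],2)) for b in arm.recognise(p,l)][:4])
    for l in ["caddy_green","green_lid_press","green_deck","tin","caddy_yellow","low_tin"]:
        z=.09 if l not in("caddy_green","caddy_yellow") else 0
        print(l,[(np.round(b["point"]).tolist(),round(b["confidence"],2),np.round(onz(p,b["point"],z),3).tolist()) for b in arm.spot_point(p,l)][:4])
print(arm.get_state())
E
```

```text
scene [1.23, -0.006, 0.902] [-2.417, 0.009, 1.433]
caddy_green [([255.0, 191.0, 357.0, 265.0], 0.79)]
tin [([311.0, 260.0, 335.0, 290.0], 0.96), ([262.0, 176.0, 284.0, 197.0], 0.93), ([297.0, 176.0, 317.0, 194.0], 0.87), ([274.0, 198.0, 301.0, 237.0], 0.76)]
caddy_yellow [([128.0, 188.0, 227.0, 256.0], 0.98)]
low_tin [([193.0, 197.0, 208.0, 222.0], 0.69)]
caddy_green [([304.0, 233.0], 0.74, [0.548, 0.166, 0.0])]
green_lid_press [([282.0, 203.0], 0.63, [0.499, 0.108, 0.09])]
green_deck [([330.0, 215.0], 0.7, [0.564, 0.23, 0.09])]
tin [([307.0, 196.0], 0.92, [0.485, 0.182, 0.09]), ([284.0, 224.0], 0.87, [0.577, 0.102, 0.09]), ([319.0, 284.0], 0.75, [0.77, 0.156, 0.09]), ([274.0, 286.0], 0.61, [0.76, 0.048, 0.09])]
caddy_yellow [([188.0, 230.0], 0.9, [0.487, -0.171, 0.0])]
low_tin [([204.0, 211.0], 0.61, [0.499, -0.113, 0.09])]
side [0.442, 0.937, 0.932] [-2.365, 0.02, -3.053]
caddy_green [([222.0, 178.0, 308.0, 291.0], 0.55)]
tin [([242.0, 168.0, 272.0, 208.0], 0.95), ([195.0, 180.0, 224.0, 216.0], 0.94), ([182.0, 219.0, 214.0, 253.0], 0.79), ([320.0, 225.0, 354.0, 266.0], 0.69)]
caddy
[... 637 characters left out ...]
, [0.604, 0.488, 0.09])]
{'t': 1.45, 'joint_positions': array([ 1.10181797,  0.41111596, -0.01268085,  1.59623329,  0.0056059 ,
        1.13424613, -0.0822175 ]), 'qd': array([ 0.00033023,  0.00172226,  0.00012741,  0.00077244,  0.00302021,
       -0.00143558, -0.00019714]), 'effort': array([-3.93016089e-04, -6.00396538e+01,  6.81214202e-01, -2.99732852e+01,
        1.39658581e-02,  1.97778601e-03,  4.27977807e-05]), 'position': array([ 0.24381353, -0.57548634,  0.23127399]), 'tool_rot': array([ 1.28373772,  1.57076124, -1.45709964]), 'wrist_force': array([-0.47392834, -0.33901963, -1.1436703 ]), 'wrist_torque': array([ 0.02167692, -0.01920021,  0.00722774]), 'grip_width': 1.001983718103993}
```

View pics/scene0.png

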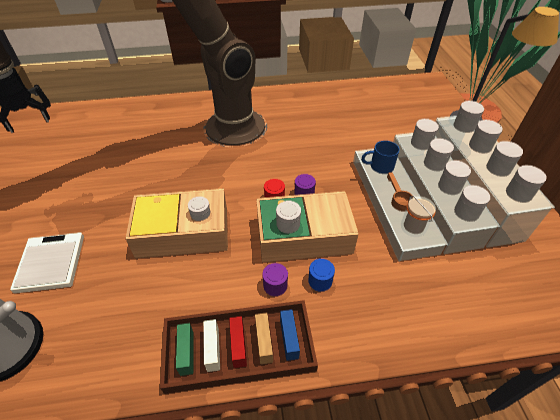

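View pics/side1.png

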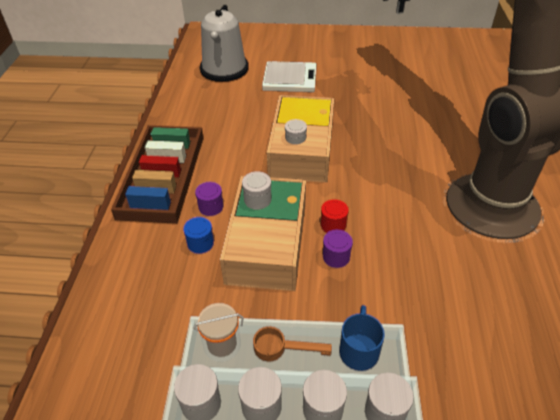

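```bash
python3 - <<'E'
from h import *
a=arm.read_camera("scene");b=arm.read_camera("side")
c=cv2.resize(a["image"][175:275,240:370],None,fx=6,fy=6,interpolation=cv2.INTER_CUBIC);save(a,"ca.png",c)
c=cv2.resize(b["image"][165:295,180:350],None,fx=4.5,fy=4.5,interpolation=cv2.INTER_CUBIC);save(b,"cb.png",c)
import pickle;pickle.dump((a,b),open("ab.pkl","wb"))
E
```

```text
(no output)
```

View pics/ca.png

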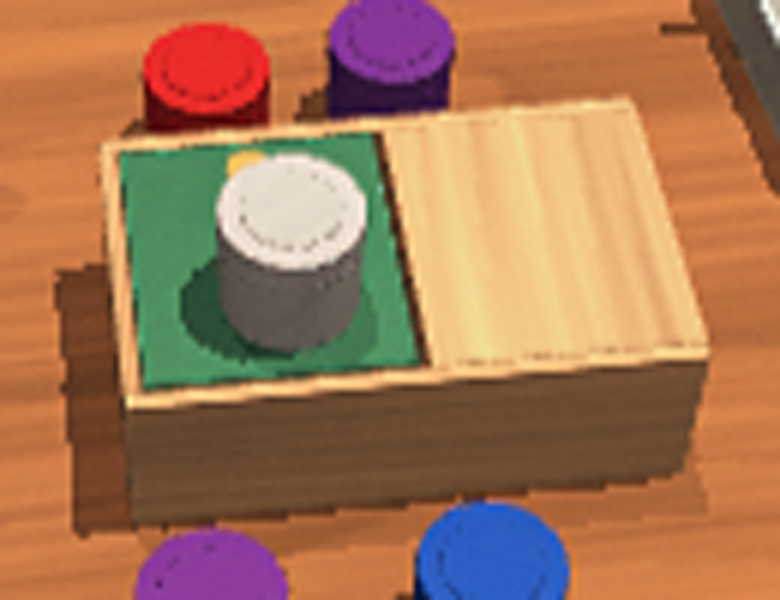

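View pics/cb.png

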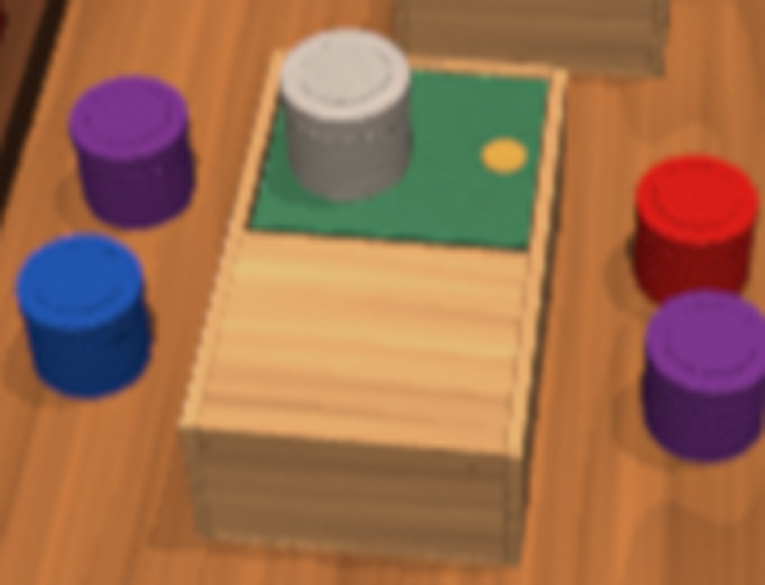

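```bash
python3 - <<'E'
from h import *
import pickle;from scipy.optimize import least_squares
a,b=pickle.load(open("ab.pkl","rb"))
A={(-80,-130):(100,143),(-80,130):(632,98),(80,130):(710,352),(80,-130):(128,405),(-71,-121):(120,152),(69,-121):(143,388)}
B={(80,-130):(280,52),(-80,-130):(567,72),(80,130):(182,428),(-80,130):(518,457),(-71,-121):(548,80),(-71,1):(527,248),(-53,-60):(504,156)}
for cam,D,f,o in((a,A,6,(240,175)),(b,B,4.5,(180,165))):
    P=np.array([list(k) for k in D])/1000.;W=np.array([onz(cam,((u+.5)/f+o[0]-.5,(v+.5)/f+o[1]-.5),.09)[:2] for u,v in D.values()])
    g=lambda q:(P@np.array([[np.cos(q[2]),np.sin(q[2])],[-np.sin(q[2]),np.cos(q[2])]])+q[:2]-W).ravel()
    r=least_squares(g,[.55,.165,0]);print(np.round(r.x,4),np.round(r.fun*1000,1).reshape(-1,2).tolist())
print(onz(a,(292.5/6+239.5,212.5/6+174.5),.15),onz(b,(346.5/4.5+179.5,73.5/4.5+164.5),.15))
print(proj(a,[.577,.102,.09]))
E
```

```text
[ 0.5543  0.1633 -0.032 ] [[-2.0, -0.7], [-1.7, 1.0], [2.1, 1.6], [2.0, -1.5], [0.1, -0.8], [-0.5, 0.4]]
[ 0.5515  0.1678 -0.0339] [[3.8, -2.1], [-0.9, -1.9], [2.1, 0.6], [-1.8, 0.9], [-1.4, -0.1], [-1.0, 0.5], [-0.8, 2.0]]
[0.58056776 0.11091758 0.15      ] [0.57551321 0.11446037 0.15      ]
[284.42150728 223.95010151]
```

```bash
cat >> h.py <<'E'
YAW=-0.033; C=np.array([.553,.1655])
def cw(x,y,z):
    c,s=np.cos(YAW),np.sin(YAW);return np.array([C[0]+(c*x-s*y)/1e3,C[1]+(s*x+c*y)/1e3,z/1e3])
def st():
    s=arm.get_state();R=rot(s["tool_rot"]);print("t",round(s["t"],2),"pos",np.round(s["position"],4),"F",np.round(s["wrist_force"],1),"g",round(s["grip_width"],3))
    cy=np.array([-np.sin(YAW),np.cos(YAW),0])
    d=R.T@cy;print("caddy y in tool",np.round(d,3),"turn to align +z deg",round(np.degrees(np.arctan2(-d[1],d[2])),2), "toolx",np.round(R[:,0],3))
    return s,R
def go(t):
    s,R=st();d=np.array(t)-s["position"];print("shift mm",np.round(R.T@d*1e3,1))
E
python3 - <<'E'
from h import *
print(cw(27,-115,100));go(cw(27,-115,230))
E
```

```text
[0.57619099 0.04967177 0.1       ]
t 1.55 pos [ 0.2439 -0.5755  0.2313] F [ 0.2  0.2 -0.6] g 1.001
caddy y in tool [-0.    -0.907 -0.42 ] turn to align +z deg 114.86 toolx [ 0. -0. -1.]
shift mm [   1.3 -445.9 -549.9]
```

Emit:
step_arm:
  plan:
    - [0.5,0,0,0,-8.2]
    - [0.5,0,0,0,-8.2]
    - [0.5,0,0,0,-8.2]
    - [0.5,0,0,0,-8.2]
    - [0.5,0,0,0,-8.2]
    - [0.5,0,0,0,-8.2]
    - [0.5,0,0,0,-8.2]
    - [0.5,0,0,0,-7.7]

```text
t: 2.35
position: [0.244, -0.5754, 0.2313]
tool_rot: [-1.06, 1.57, -2.621]
wrist_force: [1.2, -0.1, 0.3]
grip_width: 0.504
```

```bash
python3 - <<'E'
from h import *
go(cw(27,-115,230))
E
```

```text
t 2.35 pos [ 0.244  -0.5754  0.2313] F [ 1.2 -0.1  0.3] g 0.504
caddy y in tool [-0.     0.043 -0.999] turn to align +z deg -177.56 toolx [-0. -0. -1.]
shift mm [   1.   338.2 -621.9]
```

Emit:
step_arm:
  plan:
    - [0.5,0,24,-43,1.2]
    - [0.5,0,24,-43,1.2]
    - [0.5,0,24,-43,0]
    - [0.5,0,24,-43,0]
    - [0.5,0,24,-43,0]
    - [0.5,0,24,-43,0]
    - [0.5,0,24,-43,0]
    - [0.5,0,24,-43,0]
    - [0.5,0,24,-43,0]
    - [0.5,0,24,-43,0]
    - [0.5,0,24,-43,0]
    - [0.5,0,24,-43,0]

```text
t: 3.55
position: [0.5474, -0.0655, 0.2306]
tool_rot: [0.402, 1.562, -1.214]
wrist_force: [-0.4, -1.1, -0.0]
grip_width: 0.502
```

```bash
python3 - <<'E'
from h import *
go(cw(27,-115,230))
E
```

```text
t 3.55 pos [ 0.5474 -0.0655  0.2306] F [-0.4 -1.1 -0. ] g 0.502
caddy y in tool [-0.008 -0.012 -1.   ] turn to align +z deg 179.31 toolx [ 0.003 -0.008 -1.   ]
shift mm [  -0.2   23.6 -116.3]
```

Emit:
step_arm:
  plan:
    - [0.5,0,8,-39,0]
    - [0.5,0,8,-39,0]
    - [0.5,0,8,-38,0]
    - [0.5,0,0,0,0]

```text
t: 3.95
position: [0.5797, 0.0625, 0.2303]
tool_rot: [1.136, 1.564, -0.471]
wrist_force: [0.4, 1.0, 0.4]
grip_width: 0.5
```

```bash
python3 - <<'E'
from h import *
go(cw(27,-115,102))
p=arm.read_camera("wrist");save(p,"w1.png");p=arm.read_camera("side");save(p,"s2.png",cv2.resize(p["image"][80:300,180:380],None,fx=2.7,fy=2.7))
E
```

```text
t 3.95 pos [0.5797 0.0625 0.2303] F [0.4 1.  0.4] g 0.5
caddy y in tool [-0.003 -0.004 -1.   ] turn to align +z deg 179.78 toolx [ 0.006 -0.003 -1.   ]
shift mm [128.3  -3.8  12.6]
```

View pics/w1.png

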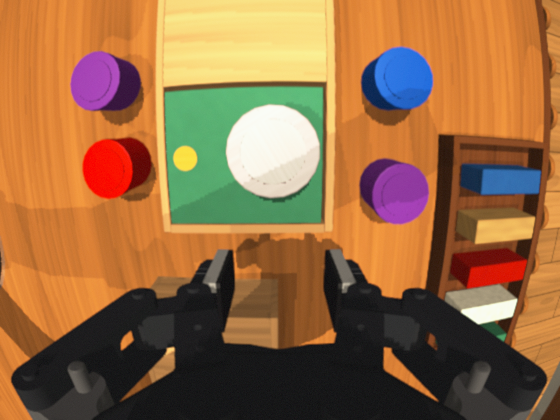

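View pics/s2.png

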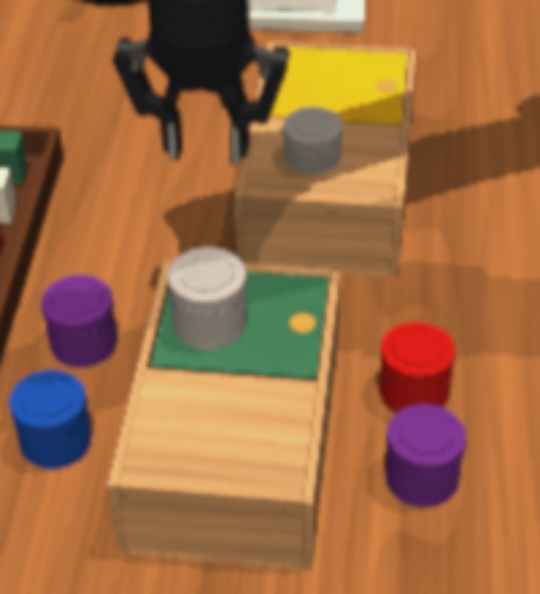

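Emit:
step_arm:
  plan:
    - [0.5,0,-5,16,0]
    - [0.5,40,0,0,0]
    - [0.5,40,0,0,0]
    - [0.5,38,0,0,0]
    - [0.5,8,0,0,0]
    - [0.5,0,0,0,0]

```text
t: 4.65
position: [0.5737, 0.0209, 0.103]
tool_rot: [0.562, 1.554, -1.068]
wrist_force: [-0.5, -0.5, 0.1]
grip_width: 0.5
```

```bash
python3 - <<'E'
from h import *
go(cw(26,-115,102))
p=arm.read_camera("wrist");save(p,"w2.png");p=arm.read_camera("side");save(p,"s3.png",cv2.resize(p["image"][80:300,180:380],None,fx=2.7,fy=2.7))
E
```

```text
t 4.65 pos [0.5737 0.0209 0.103 ] F [-0.5 -0.5  0.1] g 0.5
caddy y in tool [-0.015 -0.026 -1.   ] turn to align +z deg 178.49 toolx [ 0.008 -0.015 -1.   ]
shift mm [  0.6  -0.2 -28.9]
```

View pics/w2.png

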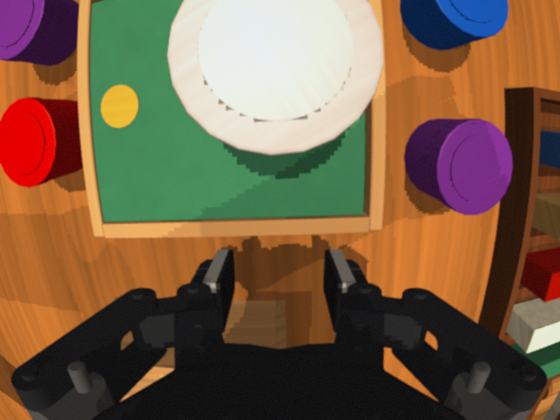

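View pics/s3.png

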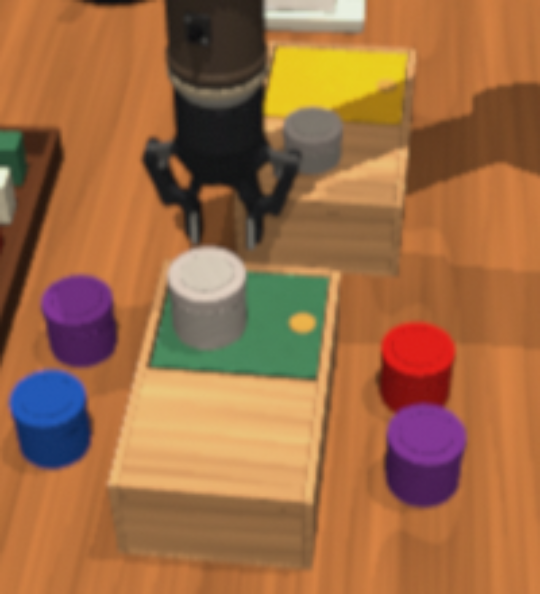

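Emit:
step_arm:
  plan:
    - [0.5,0,0,-12,-0.7]
    - [0.5,0,0,-12,-0.7]
    - [0.5,0,0,-10,0]
    - [0.5,0,0,-8,0]
    - [0.5,0,0,0,0]

```text
t: 5.25
position: [0.5801, 0.0695, 0.1102]
tool_rot: [1.044, 1.547, -0.558]
wrist_force: [-0.0, 0.1, 0.7]
grip_width: 0.501
```

```bash
python3 - <<'E'
from h import *
go(cw(26,-90,103))
p=arm.read_camera("wrist");save(p,"w3.png")
E
```

```text
t 5.25 pos [0.5801 0.0695 0.1102] F [-0.   0.1  0.7] g 0.501
caddy y in tool [-0.012  0.002 -1.   ] turn to align +z deg -179.86 toolx [ 0.021 -0.013 -1.   ]
shift mm [ 7.1 -4.4 -5.1]
```

View pics/w3.png

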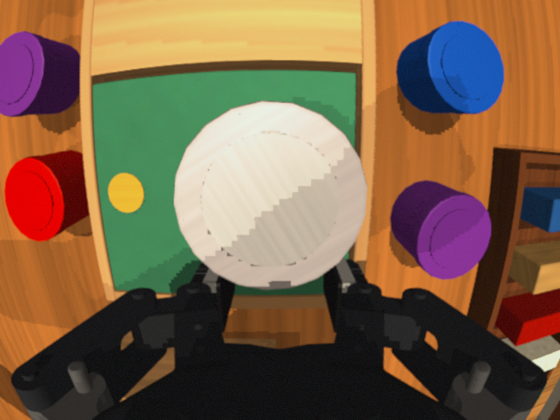

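Emit:
step_arm:
  plan:
    - [0.5,7,-4,3,0]
    - [0.5,0,0,0,0]

```text
t: 5.5
position: [0.5756, 0.0652, 0.1024]
tool_rot: [0.987, 1.546, -0.615]
wrist_force: [0.6, -1.1, -0.0]
grip_width: 0.498
```

```bash
python3 - <<'E'
from h import *
go(cw(26,-90,103))
p=arm.read_camera("side");save(p,"s4.png",cv2.resize(p["image"][80:300,180:380],None,fx=2.7,fy=2.7))
E
```

```text
t 5.5 pos [0.5756 0.0652 0.1024] F [ 0.6 -1.1 -0. ] g 0.498
caddy y in tool [-0.013  0.002 -1.   ] turn to align +z deg -179.88 toolx [ 0.02  -0.014 -1.   ]
shift mm [-0.8  0.1 -9.5]
```

View pics/s4.png

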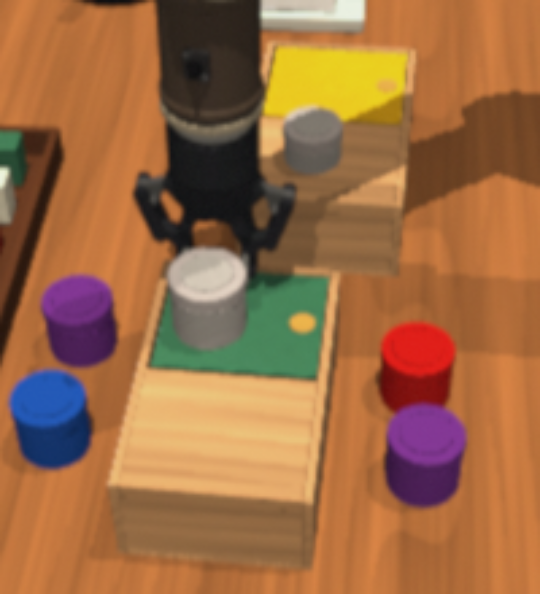

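Emit:
step_arm:
  plan:
    - [0.5,0,0,-7,0]
    - [0.5,0.5,0,-7,0]
    - [0.5,0.5,0,-7,0]
    - [0.5,0.5,0,-7,0]
    - [0.5,0.5,0,-7,0]

```text
t: 6.05
position: [0.5784, 0.0989, 0.1007]
tool_rot: [0.933, 1.543, -0.674]
wrist_force: [-0.5, -4.4, 3.1]
grip_width: 0.502
```

```bash
python3 - <<'E'
from h import *
go(cw(26,31,103))
p=arm.read_camera("wrist");save(p,"w5.png")
p=arm.read_camera("side");save(p,"s5.png",cv2.resize(p["image"][80:300,180:380],None,fx=2.7,fy=2.7))
E
```

```text
t 6.05 pos [0.5784 0.0989 0.1007] F [-0.5 -4.4  3.1] g 0.502
caddy y in tool [-0.016 -0.003 -1.   ] turn to align +z deg 179.84 toolx [ 0.021 -0.017 -1.   ]
shift mm [ -3.9  -1.8 -96.7]
```

View pics/w5.png

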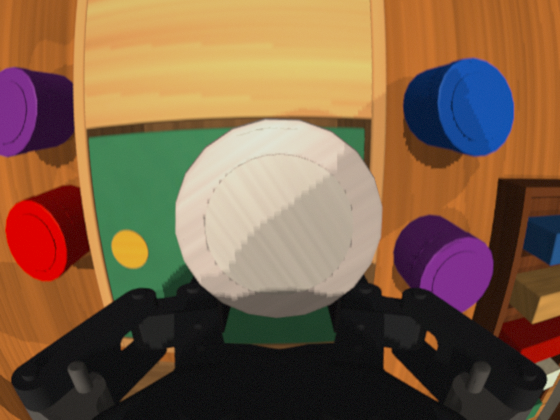

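View pics/s5.png

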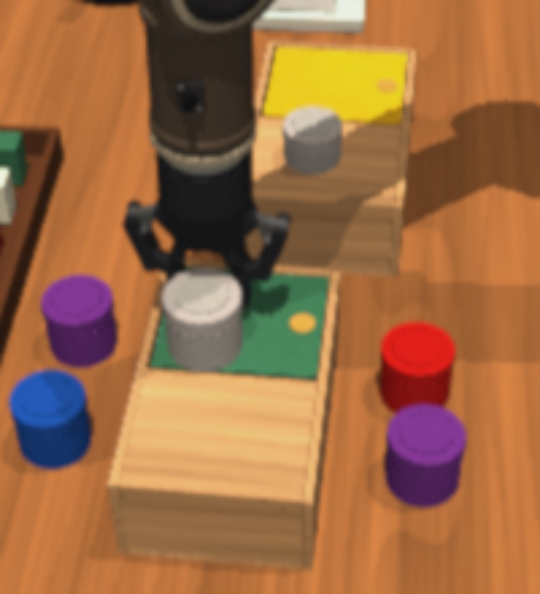

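Emit:
step_arm:
  plan:
    - [0.5,0,0,8,0]
    - [0.5,-3.5,-2,0,0]
    - [0.5,0,0,0,0]

```text
t: 6.45
position: [0.5751, 0.0935, 0.1038]
tool_rot: [1.01, 1.546, -0.593]
wrist_force: [0.2, 0.8, -0.4]
grip_width: 0.497
```

```bash
python3 - <<'E'
from h import *
go(cw(26,31,104))
E
```

```text
t 6.45 pos [0.5751 0.0935 0.1038] F [ 0.2  0.8 -0.4] g 0.497
caddy y in tool [-0.013  0.001 -1.   ] turn to align +z deg -179.95 toolx [ 0.021 -0.014 -1.   ]
shift mm [  -1.5    1.7 -102.2]
```

Emit:
step_arm:
  plan:
    - [0.5,0,0,-7,0]
    - [0.5,0,0,-7,0]
    - [0.5,0,0,-7,0]
    - [0.5,0,0,-7,0]
    - [0.5,0,0,-7,0]

```text
t: 6.95
position: [0.5766, 0.1291, 0.1035]
tool_rot: [0.969, 1.545, -0.637]
wrist_force: [-0.5, -2.9, 1.9]
grip_width: 0.498
```

```bash
python3 - <<'E'
from h import *
go(cw(26,31,104))
E
```

```text
t 6.95 pos [0.5766 0.1291 0.1035] F [-0.5 -2.9  1.9] g 0.498
caddy y in tool [-0.015 -0.002 -1.   ] turn to align +z deg 179.89 toolx [ 0.021 -0.015 -1.   ]
shift mm [ -1.4   1.1 -66.6]
```

Emit:
step_arm:
  plan:
    - [0.5,0,0,-7,0]
    - [0.5,0,0,-7,0]
    - [0.5,0,0,-7,0]
    - [0.5,0,0,-7,0]
    - [0.5,0,0,-7,0]
    - [0.5,0,0,-7,0]

```text
t: 7.55
position: [0.5783, 0.1747, 0.1031]
tool_rot: [0.946, 1.544, -0.66]
wrist_force: [-0.3, -3.3, 2.1]
grip_width: 0.502
```

```bash
python3 - <<'E'
from h import *
go(cw(26,31,104))
p=arm.read_camera("wrist");save(p,"w6.png")
p=arm.read_camera("side");save(p,"s6.png",cv2.resize(p["image"][80:300,180:380],None,fx=2.7,fy=2.7))
E
```

```text
t 7.55 pos [0.5783 0.1747 0.1031] F [-0.3 -3.3  2.1] g 0.502
caddy y in tool [-0.016 -0.002 -1.   ] turn to align +z deg 179.91 toolx [ 0.021 -0.016 -1.   ]
shift mm [ -1.2   1.  -20.9]
```

View pics/w6.png

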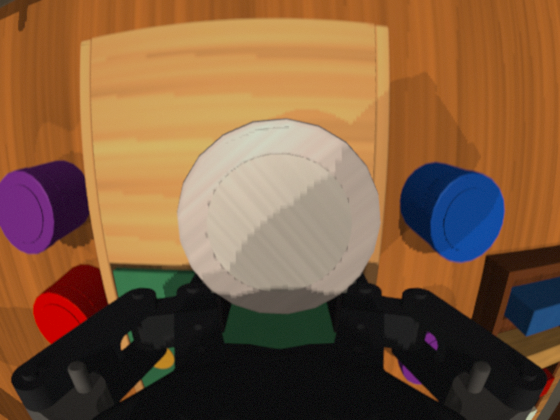

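View pics/s6.png

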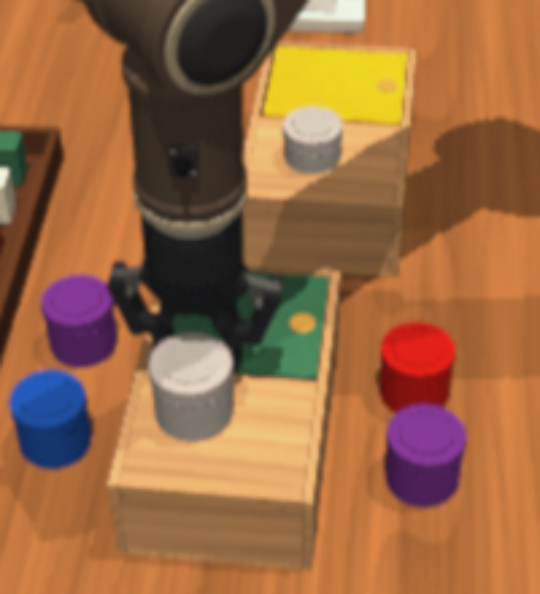

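Emit:
step_arm:
  plan:
    - [0.5,0,0,-7,0]
    - [0.5,0,0,-7,0]
    - [0.5,0,0,-6,0]
    - [0.5,0,0,6,0]
    - [0.5,0,0,15,0]
    - [0.5,0,0,20,0]

```text
t: 8.25
position: [0.5763, 0.159, 0.1028]
tool_rot: [1.076, 1.547, -0.522]
wrist_force: [0.8, -0.7, -0.7]
grip_width: 0.504
```

```bash
python3 - <<'E'
from h import *
go(cw(-53,-60,170))
p=arm.read_camera("scene");save(p,"a7.png",cv2.resize(p["image"][165:275,240:370],None,fx=5,fy=5))
p=arm.read_camera("side");save(p,"s7.png",cv2.resize(p["image"][80:300,180:380],None,fx=2.7,fy=2.7))
E
```

```text
t 8.25 pos [0.5763 0.159  0.1028] F [ 0.8 -0.7 -0.7] g 0.504
caddy y in tool [-0.011  0.006 -1.   ] turn to align +z deg -179.67 toolx [ 0.02  -0.012 -1.   ]
shift mm [-68.2 -75.4  54.6]
```

View pics/s7.png

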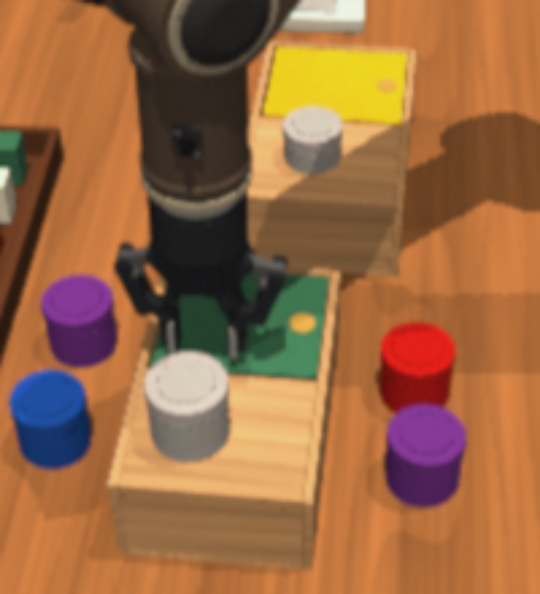

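View pics/a7.png

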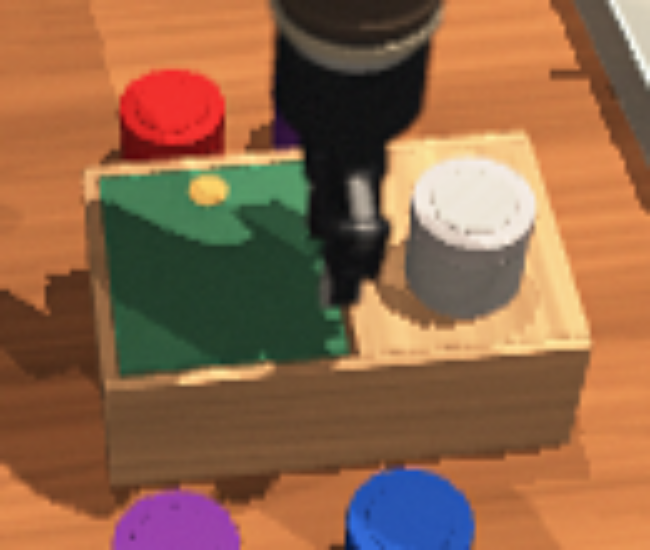

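```bash
python3 - <<'E'
from h import *
import pickle
a,b=pickle.load(open("ab.pkl","rb"))
def inc(w):
    d=w[:2]-C;c,s=np.cos(YAW),np.sin(YAW);return np.round([c*d[0]+s*d[1],-s*d[0]+c*d[1]],4)
f=lambda p,u,v,k,o,z:onz(p,((u+.5)/k+o[0]-.5,(v+.5)/k+o[1]-.5),z)
for n,w in [("tinA",f(a,473,203,5,(240,165),.15)),("tinB",f(b,188,379,2.7,(180,80),.15)),("dotA",f(a,208,190,5,(240,165),.09)),("dotB",f(b,303,322,2.7,(180,80),.09))]: print(n,w.round(4),inc(w))
print(cw(-53,-60,90))
E
```

```text
tinA [0.5818 0.2319 0.15  ] [0.0266 0.0673]
tinB [0.5766 0.2333 0.15  ] [0.0214 0.0685]
dotA [0.4986 0.1049 0.09  ] [-0.0523 -0.0624]
dotB [0.4967 0.1065 0.09  ] [-0.0544 -0.0608]
[0.49804922 0.10728135 0.09      ]
```

Emit:
step_arm:
  plan:
    - [0.0,-40,0,0,0]
    - [0.0,-40,-10,10,0]
    - [0.0,0,-22,15,0]
    - [0.0,0,-22,15,0]
    - [0.0,0,-20,15,0]
    - [0.0,0,0,0,0]

```text
t: 8.95
position: [0.4965, 0.0998, 0.1841]
tool_rot: [0.982, 1.547, -0.626]
wrist_force: [1.3, -0.2, 0.2]
grip_width: 0.006
```

```bash
python3 - <<'E'
from h import *
go(cw(-53,-60,140))
p=arm.read_camera("wrist");save(p,"w8.png")
E
```

```text
t 8.95 pos [0.4965 0.0998 0.1841] F [ 1.3 -0.2  0.2] g 0.006
caddy y in tool [-0.013 -0.004 -1.   ] turn to align +z deg 179.75 toolx [ 0.019 -0.014 -1.   ]
shift mm [44.   0.4 -8.1]
```

View pics/w8.png

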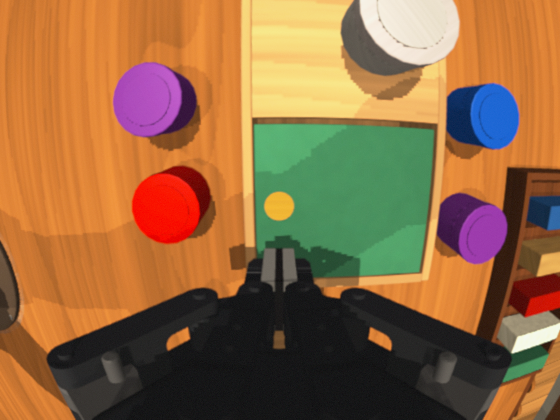

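Emit:
step_arm:
  plan:
    - [0.0,22,1,-4,0]
    - [0.0,30,1,-2,0]
    - [0.0,20,0,0,0]
    - [0.0,0,0,0,0]
    - [0.0,0,0,0,0]

```text
t: 9.5
position: [0.5067, 0.1089, 0.1122]
tool_rot: [1.302, 1.542, -0.306]
wrist_force: [-0.4, 0.3, 0.1]
grip_width: -0.002
```

```bash
python3 - <<'E'
from h import *
go(cw(-52,-60,90))
p=arm.read_camera("wrist");save(p,"w9.png")
p=arm.read_camera("side");save(p,"s9.png",cv2.resize(p["image"][80:300,180:380],None,fx=2.7,fy=2.7))
E
```

```text
t 9.5 pos [0.5067 0.1089 0.1122] F [-0.4  0.3  0.1] g -0.002
caddy y in tool [-0.008 -0.005 -1.   ] turn to align +z deg 179.73 toolx [ 0.027 -0.009 -1.   ]
shift mm [22.  -8.2  1.8]
```

View pics/w9.png

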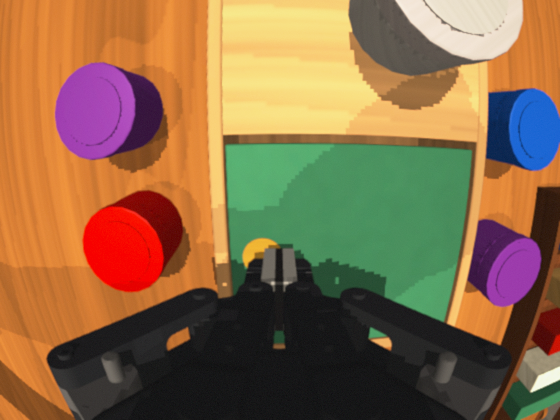

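View pics/s9.png

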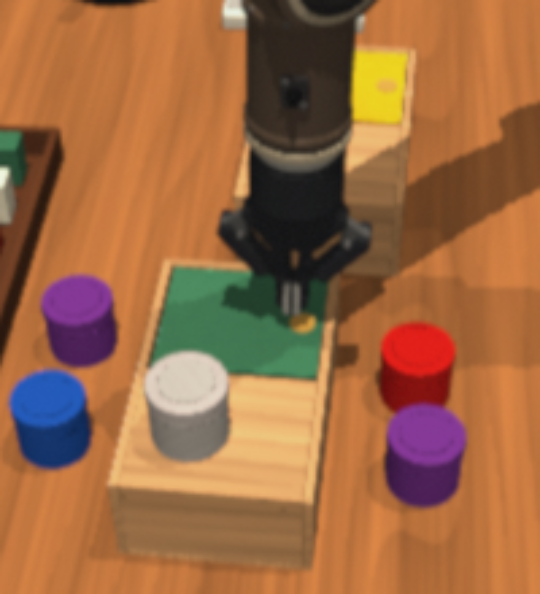

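Emit:
step_arm:
  plan:
    - [0.0,3,-8,0,0]
    - [0.0,4,0,0,0]
    - [0.0,4,0,0,0]
    - [0.0,0,0,0,0]

```text
t: 10.0
position: [0.4999, 0.1093, 0.1032]
tool_rot: [1.359, 1.537, -0.25]
wrist_force: [0.1, 0.5, 0.2]
grip_width: 0.0
```

```bash
python3 - <<'E'
from h import *
go(cw(-52,-60,90))
p=arm.read_camera("side");save(p,"s10.png",cv2.resize(p["image"][150:240,240:340],None,fx=5.5,fy=5.5))
E
```

```text
t 10.0 pos [0.4999 0.1093 0.1032] F [0.1 0.5 0.2] g 0.0
caddy y in tool [-0.007 -0.005 -1.   ] turn to align +z deg 179.69 toolx [ 0.032 -0.008 -0.999]
shift mm [13.2 -1.3  1.9]
```

View pics/s10.png

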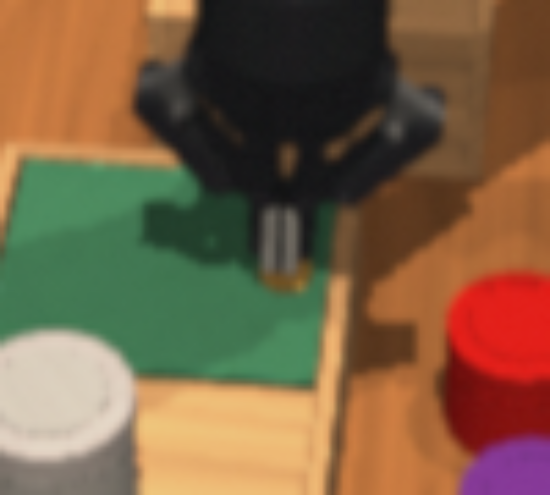

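Emit:
step_arm:
  plan:
    - [0.0,4,-1.5,1,0]
    - [0.0,3,0,0,0]
    - [0.0,3,0,0,0]
    - [0.0,0,0,0,0]

```text
t: 10.45
position: [0.4991, 0.1081, 0.0927]
tool_rot: [1.368, 1.537, -0.242]
wrist_force: [0.7, -0.0, 0.2]
grip_width: 0.0
```

```bash
python3 - <<'E'
from h import *
go(cw(-52,-60,86.5))
E
```

```text
t 10.45 pos [0.4991 0.1081 0.0927] F [ 0.7 -0.   0.2] g 0.0
caddy y in tool [-0.007 -0.006 -1.   ] turn to align +z deg 179.67 toolx [ 0.033 -0.008 -0.999]
shift mm [ 6.2 -0.2  0.8]
```

Emit:
step_arm:
  plan:
    - [0.0,2,0,0,0]
    - [0.0,2,0,0,0]
    - [0.0,2,0,0,0]

```text
t: 10.75
position: [0.4994, 0.1082, 0.0868]
tool_rot: [1.362, 1.537, -0.248]
wrist_force: [-1.5, 0.1, 4.6]
grip_width: -0.0
```

Emit:
step_arm:
  plan:
    - [0.0,1.2,0,0,0]
    - [0.0,0.5,0,0,0]

```text
t: 10.95
position: [0.4995, 0.1082, 0.0852]
tool_rot: [1.358, 1.536, -0.252]
wrist_force: [-1.7, -0.8, 4.2]
grip_width: 0.001
```

Emit:
step_arm:
  plan:
    - [0.0,-40,0,0,0]
    - [0.0,-45,0,0,0]
    - [0.0,-45,0,0,0]
    - [0.0,-45,-10,0,0]
    - [0.0,0,0,0,0]
    - [0.0,0,0,0,0]
    - [0.0,0,0,0,0]
    - [0.0,0,0,0,0]
    - [0.0,0,0,0,0]
    - [0.0,0,0,0,0]
    - [0.0,0,0,0,0]

```text
t: 12.05
position: [0.4816, 0.1094, 0.2594]
tool_rot: [1.273, 1.546, -0.335]
wrist_force: [0.3, 0.7, 0.4]
grip_width: 0.002
```

```bash
python3 - <<'E'
from h import *
st()
p=arm.read_camera("scene");save(p,"a11.png",p["image"])
p=arm.read_camera("side");save(p,"s11.png",cv2.resize(p["image"][80:300,180:380],None,fx=2.7,fy=2.7))
E
```

```text
t 12.05 pos [0.4816 0.1094 0.2594] F [0.3 0.7 0.4] g 0.002
caddy y in tool [-0.007 -0.005 -1.   ] turn to align +z deg 179.73 toolx [ 0.023 -0.008 -1.   ]
```

View pics/a11.png

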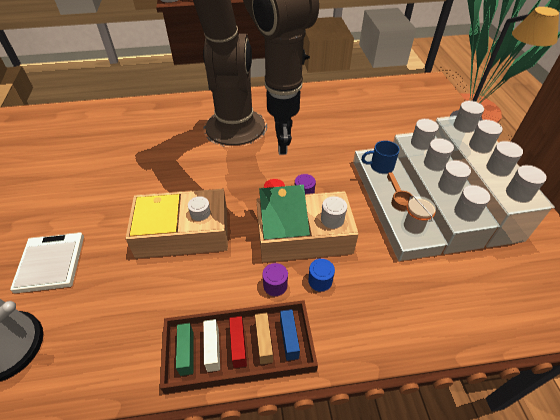

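View pics/s11.png

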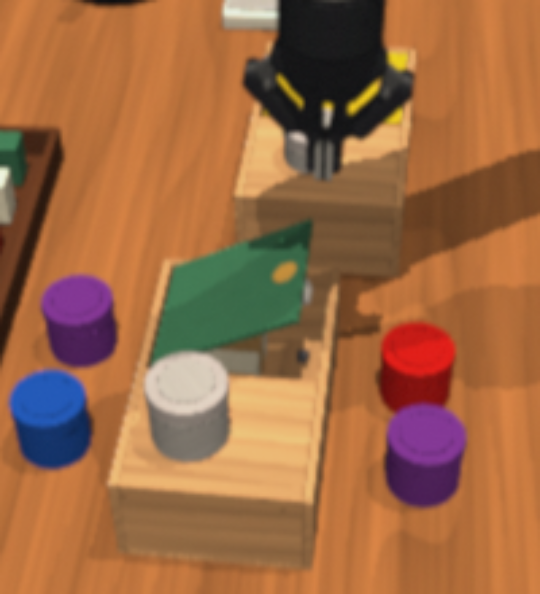

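The lid stands ajar with its front edge up at about (310,225) in the side crop. The tin is on the deck at about (188,405), the yellow lid is flush, and the gripper is clear.

```bash
python3 -c "
from plant import arm
print(arm.finish_job())"
```

```text
the job is handed in; nothing more can be done
None
```

The green lid is open and the steel tin stands wholly on the bare deck. I handed the job in at about 12 s of the 45 s allowed.

- **Pushing the tin:** I slid it with two half-open fingertips low on its side, about 120 mm along the flush top. It stands at about x +24, y +68 mm in the caddy's frame, and the two cameras agree on this within about 5 mm. Partway through I stopped, backed the fingers off and raised them about 3 mm, because the wrist showed 3 N of upward force; the tin stayed flat on the top.
- **Opening the lid:** I pressed the brass dot with the closed fingertips to about 4.5 mm deep. The force peaked at 4.6 N and fell to 4.2 N as the catch tripped. I then withdrew straight up.
- **Last checks:** After about 1 s the pictures showed the green lid ajar and the tin upright on the deck. The yellow lid was shut, and its low tin, the coloured look-alikes and the riser items were in place. The gripper was clear at z 0.26 m with about zero force on it.

No check failed. The one oddity was that the arm drifted several millimetres off the commanded shifts, and 42 mm off on one move. I corrected this before each contact.

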